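# Air the slide-drying oven and reset its vent screw

### The job

The slide-drying oven needs airing and its vent setting anew: pull its drop-front door all the way down, push it fully shut again, then turn the red winged thumbscrew on its top clockwise until it seats, and back it off a quarter turn. Finish while holding: keep the wings gripped at that setting and do not let go. Leave the other things on the bench and on the oven standing where they are.

Things in the scene. Friction and masses are not known exactly. Their poses are not given: they have to be found in the camera images.
- oven: White bench oven for drying microscope slides, fixed to the bench, 240 deep (x) x 300 wide (y) x 165 mm high; origin at the centre of its underside. Its front, with the blue drop-front door, faces its own -x (towards the robot). Its flat top carries the vent thumbscrew and a small bottle. Its place and its yaw (within 0.25 rad) vary.
- door (a joint): Angle of the bottom-hinged door, rad: 0 = shut upright against a stop, growing as its top comes out and down towards the robot, 1.15 = all the way down on its stop. A stiff hinge (about 0.42 N m) keeps it where it is left; some 3 to 7 N at the handle moves it. It may start shut or ajar by up to 0.2.
- door_handle (a point): Middle of the door's round steel handle bar: 11 mm thick, 143 mm long along the oven's y, on two 8 mm stubs 58 mm either side. It stands up from the door's top edge, in the door's plane, bar axis 36 mm beyond the edge; door shut, it is 201 mm above the bench, free on both sides, to be pinched from above, fingers closing along the oven's x. Its axes turn with the door; the oven's when shut.
- door_hinge (a point): Middle of the door's hinge line, which runs along the oven's y at the foot of the 12 mm thick door (57 mm above the bench, just in front of the oven's front face); the handle bar moves about it on a radius of 144 mm.
- vent (a joint): How far the vent thumbscrew is backed off from its seat, rad: 0 = seated on a hard stop, growing anticlockwise as seen from above, up to 3.6. So clockwise closes it. It starts 0.6 to 1.2 rad off the seat; about 0.1 N m of friction keeps it where it is left. It does not rise or sink as it turns.
- vent_grip (a point): Gripping point of the thumbscrew, on its upright axis, 40 mm above the oven's top, 90 mm behind the oven's front face, 60 mm right (-y) of its middle. Red wings form one bar 46 long (its x), 13 thick (its y), reaching from 20 mm below this point to 12 mm above; beneath is a black disc 34 mm across. z is up. White mark on the -x wing. Seated, its x is the oven's x.
- amber_bottle: Bystander, loose: small amber glass bottle with a white cap, 32 mm across, 60 mm tall, standing on the oven's top at its far left corner; origin at the centre of its underside.
- slide_rack: Bystander, loose: dark wooden slide rack 70 x 160 x 28 mm (long side along its y) with three glass slides standing in it up to 80 mm; origin at the centre of its underside.
- red_box: Bystander, loose: flat red slide box with clear lid, 100 x 170 x 34 mm; origin at the centre of its underside.
- grey_box: Bystander, loose: flat red slide box with grey lid, 100 x 170 x 34 mm; origin at the centre of its underside.
- tip_box: Bystander, loose: blue and white pipette-tip box, 80 x 120 x 75 mm; origin at the centre of its underside.
- beaker: Bystander, loose: glass beaker, 70 mm across, 90 mm tall; origin at the centre of its underside.
- wash_bottle: Bystander, loose: white bottle with red cap, 64 mm across, 170 mm tall; origin at the centre of its underside.

How it is judged:
By the outcome, as a careful person would: the job done as asked, in the order asked, and still so for the second after the job is handed in, while the arm keeps its last pose, push and grip.
It also fails if it takes over 51 s, if anything falls off the work surface, if the arm or the gripper's body presses on something with over 40 N, if the wrist force passes 120 N, or if a joint passes its speed limit or range.

### The arm

A 7-joint arm with a two-finger parallel gripper is mounted at the origin on the work surface. World frame = base frame: x ahead of the robot, y to its left, z up, the work surface at z = 0. Lengths are in mm, angles in rad, forces in N, time in s.
With the tool pointing down it reaches from about 400 to 925 mm from the base axis. Payload 4.1 kg.
Tool frame: the origin (TCP) lies at the very end of the fingers, on their centre line; the grasp point (between the pads) lies r.pinch_z behind it (r.pinch_z is the distance from the TCP to the grasp point, in mm); z points along the fingers, y is the line along which they close (so a half turn about z gives the same grasp; the last joint's range is limited). The gripper opens to 85 mm and grips with 20 to 120 N. Pads are 22 mm wide; open, the fingers measure 114 mm over their backs; the gripper's body (76 mm by 85 mm) begins 54 mm behind the grasp point. The pads swing forward as they close: fully open they stand 13 mm farther back than shut.
Start: joints at [-1.209, 0.398, 0.045, 1.537, -0.019, 1.207, -0.051], TCP at [289.018, 582.248, 231.347] pointing down, gripper open.
Joint ranges: [-2.82, 2.82], [-0.49, 2.23], [-1.37, 1.46], [0, 2.46], [-1.36, 4.5], [0.23, 2], [-2.94, 2.94]. Speed limits (rad/s): [2.57, 2.57, 3.14, 3.14, 3.14, 3.14, 3.14].

### API

Orientations are given as a 3x3 rotation matrix whose columns are the frame's x, y, z axes.
In Python, from station import sensors, cams, ticket, r gives the robot as it stands.
- The arm moves only by the shell command python3 -m crank, which reads ROWS from standard input. ROWS is a JSON list of rows, 1 to 10 of them, each an object with the fields finger_gap (the finger opening in mm), pos (a list: dx, dy, dz in normalised numbers (1 is 750 mm)), turn_vec (a list: a rotation vector rx, ry, rz in fractions of the full range, 1 being pi rad); a field left out counts as zero (the opening has to be given); each row is the pose to reach, as a shift and turn from the pose commanded when the command began, along the tool's axes at that moment; what a row does not reach only later rows make up. A row lasts 1/8 s, in which the tool goes at most 62.5 mm and 0.188 rad, less where a joint would pass 70% of its speed; a pose out of reach is approached as far as the arm can. The fingers move at their own pace and stop on an object; the grip force is fixed at half the most. Time passes only in rows, so rows that do not move let the fingers close. It prints the time, the measured TCP pose, the force, the opening and the grip force at its end. Input that does not fit is refused with a message, and nothing moves.
- sensors.sense(): the state, without advancing time (a new reading comes with each control period).
- cams.read_camera(name): name is "side" or "top" or "wrist"; returns the picture (420x560x3 uint8, red, green, blue); there is no depth.
- cams.get_calibration(name): a dict with "mtx" (3x3 intrinsics, pixels), "R" (3x3) and "t" (3): a world point X has camera coordinates R X + t; the wrist camera has in their place "hand_eye" (4x4, takes a point from camera to tool coordinates, whose origin is the TCP and whose axes are the flange's). Camera axes: x right, y down, z forward; pixel columns grow to the right and rows downward; lengths in mm; the calibration is good to about 2 mm. A picture is of the moment at which its call begins: read the wrist's pose just before it. get_calibration takes no time and is no camera call.
- ticket.close_job(): hands the job in; it is judged then, once.
The state is a dict: "time": time; "joint_pos": joint angles; "qvel": joint speeds; "joint_torque": joint torques, N m; "tool_pos": TCP position; "tool_rot": TCP orientation; "contact_force": force on the tool from outside, world axes, zero at the start; "ft_torque": the same for the moment, N m; "gripper_width": finger opening in mm; "gripper_force": force on a finger pad.
Only numpy, scipy, OpenCV 4.12 (cv2) and the standard library are available. Lean on these libraries where they do the work, as an engineer would, in place of code of your own. Each camera call takes 0.05 s, during which the arm holds its last target. There are 200 camera calls.

## Working session

There is one attempt and no reset: what is moved stays moved. The work goes in short steps, Python scripts to look and compute and a shell command to move; the robot and the scene stay as the last step left them, time stands still between calls to the robot, and variables do not carry over. Pictures are saved under pics/ and viewed, at most 10 in all, crops included, and the job is handed in when it is done.

```bash
ls; mkdir -p pics; python3 - <<'E'
from station import sensors, cams, ticket, r
import cv2,numpy as np
s=sensors.sense()
for k in ('time','tool_pos','tool_rot','gripper_width','contact_force'): print(k,s[k])
print(r.pinch_z)
for n in ('side','top'):
    im=cams.read_camera(n); cv2.imwrite(f'pics/{n}0.png',im[:,:,::-1])
    c=cams.get_calibration(n); print(n,c)
print(cams.get_calibration('wrist'))
E
```

```text
pics
time 0.0
tool_pos [288.74370778 581.62236507 230.23248064]
tool_rot [[-8.95728859e-01  4.44600079e-01 -7.61601578e-04]
 [ 4.44600707e-01  8.95726930e-01 -1.86513944e-03]
 [-1.47054099e-04 -2.00926782e-03 -9.99997971e-01]]
gripper_width 85.26207859686026
contact_force [ 0.53061705  0.43792036 -0.32762042]
18.700000000000003
side {'mtx': array([[526.29400693,   0.        , 276.5386252 ],
       [  0.        , 526.29400693, 216.59049222],
       [  0.        ,   0.        ,   1.        ]]), 'R': array([[ 0.99379741, -0.1109774 ,  0.00712178],
       [-0.06836491, -0.66020412, -0.74796842],
       [ 0.08770942,  0.7428422 , -0.66369611]]), 't': array([-568.67426653,  149.86981492, 1551.60842566])}
top {'mtx': array([[401.61339269,   0.        , 280.50508294],
       [  0.        , 401.61339269, 205.56019266],
       [  0.        ,   0.        ,   1.        ]]), 'R': array([[ 0.00843885, -0.99994372,  0.00642976],
       [-0.99073325, -0.00923246, -0.13550787],
       [ 0.13555961, -0.00522665, -0.99075541]]), 't': array([ -18.4575714 ,  566.05224255, 1221.45668422])}
{'mtx': array([[329.79706379,   0.        , 283.90297778],
       [  0.        , 329.79706379, 213.11193239],
       [  0.        ,   0.        ,   1.        ]]), 'hand_eye': array([[-3.53312831e-04, -9.51332619e-01, -3.08165739e-01,
         8.03719985e+01],
       [ 9.99999923e-01, -3.88057902e-04,  5.14636594e-05,
        -1.47464731e-01],
       [-1.68545208e-04, -3.08165697e-01,  9.51332683e-01,
        -1.43089810e+02],
       [ 0.00000000e+00,  0.00000000e+00,  0.00000000e+00,
         1.00000000e+00]])}
```

View pics/side0.png

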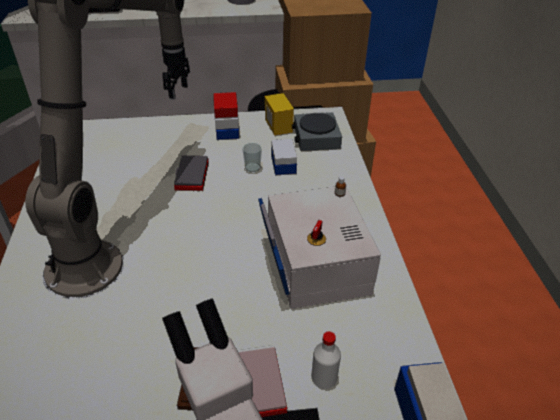

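View pics/top0.png

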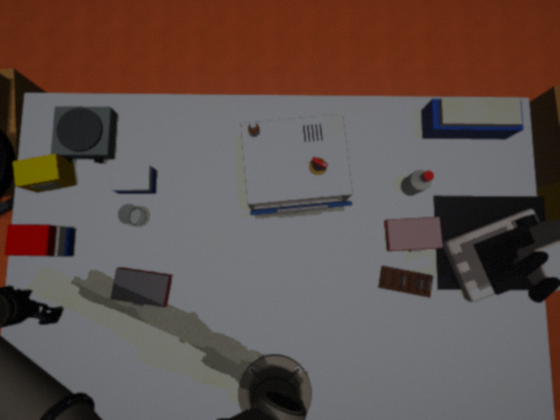

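Side view: oven with the thumbscrew at about (317,232) and the blue door at about (275,245). Top view: screw at about (318,163), blue door strip along (250,210) to (352,204). The arm is clear of the oven. I'll zoom in and triangulate.

```bash
cat > h.py <<'E'
from station import sensors, cams, ticket, r
import cv2,numpy as np
def cal(n,s=None):
    c=cams.get_calibration(n)
    if n!='wrist': return c['mtx'],c['R'],c['t']
    H=np.array(c['hand_eye']); Rt=np.array(s['tool_rot']); 
    Rc=Rt@H[:3,:3]; p=Rt@H[:3,3]+s['tool_pos']
    return c['mtx'],Rc.T,-Rc.T@p
def ray(C,uv):
    K,R,t=C; d=R.T@np.linalg.solve(K,[uv[0],uv[1],1.]); return -R.T@t,d/np.linalg.norm(d)
def plane(C,uv,z):
    o,d=ray(C,uv); return o+d*(z-o[2])/d[2]
def tri(obs):
    A=np.zeros((3,3));b=np.zeros(3)
    for C,uv in obs:
        o,d=ray(C,uv);P=np.eye(3)-np.outer(d,d);A+=P;b+=P@o
    X=np.linalg.solve(A,b); return X,[np.linalg.norm((np.eye(3)-np.outer(d,d))@(X-o)) for o,d in (ray(C,u) for C,u in obs)]
def proj(C,X):
    K,R,t=C;q=K@(R@np.array(X)+t);return q[:2]/q[2]
def red(im,box):
    h=cv2.cvtColor(im,cv2.COLOR_RGB2HSV); m=((h[...,0]<8)|(h[...,0]>172))&(h[...,1]>150)&(h[...,2]>70)
    k=np.zeros_like(m);x0,y0,x1,y1=box;k[y0:y1,x0:x1]=1; return (m&k).astype(np.uint8)
E
python3 - <<'E'
from h import *
a=cv2.imread('pics/top0.png');b=cv2.imread('pics/side0.png')
t=cv2.resize(a[100:225,225:375],None,fx=2.65,fy=2.65*1.3,interpolation=3)
t=cv2.resize(a[105:225,230:365],(400,356),interpolation=3); s=cv2.resize(b[180:310,250:385],(400,385),interpolation=3)
o=np.zeros((385,800,3),np.uint8);o[:356,:400]=t;o[:,400:]=s;cv2.imwrite('pics/crop0.png',o)
mt=red(a[:,:,::-1].copy(),(300,145,335,180));ms=red(b[:,:,::-1].copy(),(300,210,340,245))
ct=np.argwhere(mt).mean(0)[::-1];cs=np.argwhere(ms).mean(0)[::-1];print(ct,cs,mt.sum(),ms.sum())
print(tri([(cal('top'),ct),(cal('side'),cs)]))
E
```

```text
[318.2037037  161.40740741] [316.75    227.65625] 54 64
(array([ 666.24566936, -115.8114887 ,  203.20610957]), [np.float64(1.651003503765907), np.float64(1.6510035037661095)])
```

View pics/crop0.png

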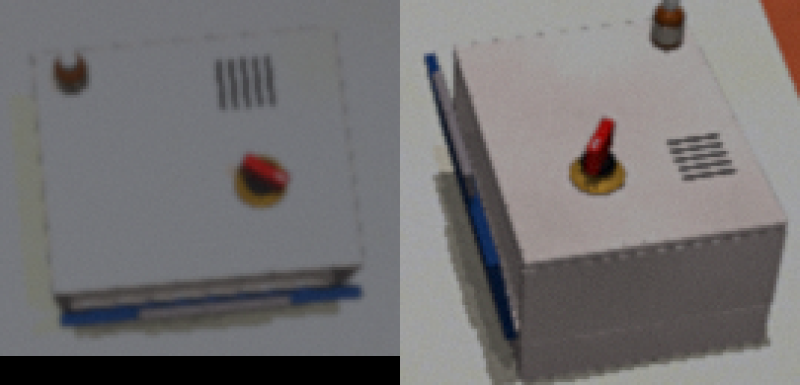

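The crop shows the door slightly ajar. The grey handle bar runs (276.6,210.5) to (328,205.5) in the top view and (262.5,208.7) to (275.3,245.8) in the side view. The bottle is at the far left, and the screw wing is turned.

```bash
python3 - <<'E'
from h import *
T=cal('top');S=cal('side')
f=lambda x,y:(230+x*.3375,105+y*.3371)
g=lambda x,y:(250+(x-400)*.3375,180+y*.3377)
A=tri([(T,f(138,313)),(S,g(434,85))]);B=tri([(T,f(290,298)),(S,g(473,195))]);print(A,B)
d=A[0]-B[0];print('yaw',np.arctan2(-d[0],d[1]),np.linalg.norm(d))
c=[plane(T,f(*p),165) for p in ((35,57),(335,32),(362,268),(55,297))]
for p in c: print(p)
for i,j in ((0,1),(3,2),(0,3),(1,2)): e=c[i]-c[j];print(np.linalg.norm(e),np.arctan2(-e[0],e[1]),np.arctan2(e[1],e[0]))
s=sensors.sense();Rt=np.array(s['tool_rot']);print(s['joint_pos'])
# target: above handle & screw, tool down
H=(A[0]+B[0])/2;print(H)
E
```

```text
(array([530.29268591,  -1.96394125, 183.67588884]), [np.float64(2.098585744163473), np.float64(2.098585744163423)]) (array([ 549.35358719, -145.08258564,  175.8877362 ]), [np.float64(0.41360368175144385), np.float64(0.41360368175173984)])
yaw 0.13240334736931514 144.5922530855526
[785.7985532  101.38093629 165.        ]
[ 814.41432658 -192.68525433  165.        ]
[ 580.00315794 -215.5484832   165.        ]
[549.31476319  77.28105464 165.        ]
295.4552198817069 0.09700523097620392 1.6678015577711005
294.4332111108323 0.10441835884290104 1.6752146856377976
237.70861834012902 -1.4692377041227491 0.10155862267214749
235.52350884423814 -1.4735691317112802 0.09722719508361648
[-1.20897033  0.39908933  0.04500823  1.53776215 -0.01872021  1.20688051
 -0.0506906 ]
[539.82313655 -73.52326344 179.78181252]
```

The rows are not in the units I measure in: shifts go in shares of 750 mm and turns go in shares of pi rad. I convert before sending: -540 mm / 750 = -0.72, -360 mm / 750 = -0.48, 1.01 rad / 3.1416 = 0.3215.

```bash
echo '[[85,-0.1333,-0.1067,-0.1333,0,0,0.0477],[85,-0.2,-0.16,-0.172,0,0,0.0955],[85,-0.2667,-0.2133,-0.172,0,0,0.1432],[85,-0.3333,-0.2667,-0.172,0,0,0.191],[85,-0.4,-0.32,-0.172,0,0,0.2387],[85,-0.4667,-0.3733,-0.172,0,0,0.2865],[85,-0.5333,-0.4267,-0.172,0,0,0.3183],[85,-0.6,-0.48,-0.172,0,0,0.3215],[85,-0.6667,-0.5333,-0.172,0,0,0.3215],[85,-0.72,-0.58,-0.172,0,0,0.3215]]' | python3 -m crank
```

```text
refused: ROWS must be a list of objects, one for each row. Nothing was moved.
```

The error is about the shape of the input: a list of objects, one for each row. Fixing that and sending the same move.

```bash
echo '[{"finger_gap": 85,"pos": [-0.1333,-0.1067,-0.1333],"turn_vec": [0,0,0.0477]},{"finger_gap": 85,"pos": [-0.2,-0.16,-0.172],"turn_vec": [0,0,0.0955]},{"finger_gap": 85,"pos": [-0.2667,-0.2133,-0.172],"turn_vec": [0,0,0.1432]},{"finger_gap": 85,"pos": [-0.3333,-0.2667,-0.172],"turn_vec": [0,0,0.191]},{"finger_gap": 85,"pos": [-0.4,-0.32,-0.172],"turn_vec": [0,0,0.2387]},{"finger_gap": 85,"pos": [-0.4667,-0.3733,-0.172],"turn_vec": [0,0,0.2865]},{"finger_gap": 85,"pos": [-0.5333,-0.4267,-0.172],"turn_vec": [0,0,0.3183]},{"finger_gap": 85,"pos": [-0.6,-0.48,-0.172],"turn_vec": [0,0,0.3215]},{"finger_gap": 85,"pos": [-0.6667,-0.5333,-0.172],"turn_vec": [0,0,0.3215]},{"finger_gap": 85,"pos": [-0.72,-0.58,-0.172],"turn_vec": [0,0,0.3215]}]' | python3 -m crank
```

```text
time: 1.35
tool_pos: [539.8, 39.9, 358.9]
tool_rot: [[-0.1, 0.995, 0.0], [0.995, 0.1, 0.0], [0.0, 0.0, -1.0]]
contact_force: [0.9, 0.5, -0.9]
gripper_width: 84.9
gripper_force: 0.0
```

To row units: -119 mm / 750 = -0.1587, -110 mm / 750 = -0.1467.

```bash
cat > snap.py <<'E'
import sys,pickle
from h import *
s=sensors.sense(); im=cams.read_camera('wrist'); n=sys.argv[1]
cv2.imwrite(f'pics/{n}.png',im[:,:,::-1]); pickle.dump({k:np.array(s[k]) for k in('tool_pos','tool_rot')},open(f'pics/{n}.pkl','wb'))
E
python3 snap.py w1; echo '[{"finger_gap": 85,"pos": [-0.08,0.0267,0]},{"finger_gap": 85,"pos": [-0.1467,0.0507,0]},{"finger_gap": 85,"pos": [-0.1587,0.0507,0]},{"finger_gap": 85,"pos": [-0.1587,0.0507,0]}]' | python3 -m crank; python3 snap.py w2
```

```text
time: 1.9
tool_pos: [588.7, -72.9, 358.5]
tool_rot: [[-0.099, 0.995, -0.001], [0.995, 0.099, 0.001], [0.001, -0.001, -1.0]]
contact_force: [0.7, 0.5, -0.1]
gripper_width: 85.2
gripper_force: 0.0
```

View pics/w1.png

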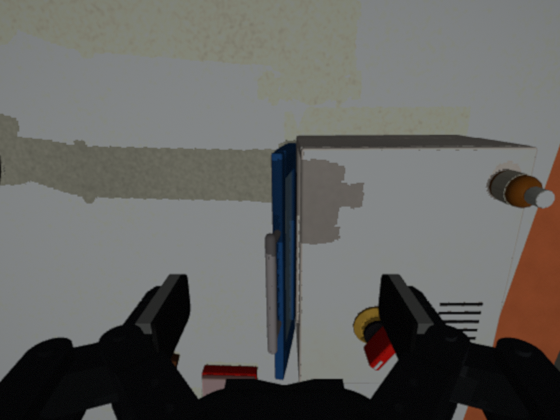

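View pics/w2.png

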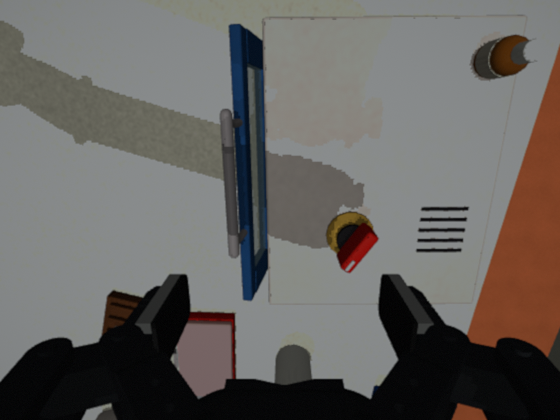

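w1: the bar spans (270,233) to (272,353). w2: bar (226,109) to (234,257), oven top front edge (263,17) to (268,302), red wing top centred near (358,250) with its white mark at (349,266). The door is ajar, and the screw is backed off by roughly 0.9.

```bash
python3 - <<'E'
from h import *
import pickle
C={};I={}
for n in('w1','w2'):
    C[n]=cal('wrist',pickle.load(open(f'pics/{n}.pkl','rb')));I[n]=cv2.imread(f'pics/{n}.png')[:,:,::-1].copy()
P=[tri([(C['w1'],a),(C['w2'],b)]) for a,b in(((270.5,234),(226,110)),((272.5,352),(234,257)))]
for p in P: print('bar',p)
d=P[0][0]-P[1][0];print('len',np.linalg.norm(d),'yaw',np.arctan2(-d[0],d[1]))
e=[plane(C['w2'],u,165) for u in((263.5,17),(268.5,302),(473,303),(526,16))]
for p in e: print(p)
for i,j in((0,1),(3,2)): q=e[i]-e[j];print('edge',np.linalg.norm(q),np.arctan2(-q[0],q[1]))
# wing top
box={'w1':(350,320,400,380),'w2':(330,215,395,280)};cs={}
for n in C:
    m=red(I[n],box[n]); h=cv2.cvtColor(I[n],cv2.COLOR_RGB2HSV)
    print(n,m.sum(),np.percentile(h[...,2][m>0],[5,25,50,75,95]))
    m=m*(h[...,2]>170).astype(np.uint8);c=max(cv2.findContours(m,0,1)[0],key=cv2.contourArea)
    print(cv2.minAreaRect(c)); b=cv2.boxPoints(cv2.minAreaRect(c)); q=np.array([plane(C[n],u,217) for u in b]); print(q.round(1)); cs[n]=b.mean(0)
print(tri([(C[n],cs[n]) for n in C]))
cv2.imwrite('pics/c.png',cv2.resize(np.hstack([I['w1'][300:390,330:430],I['w2'][205:295,315:415]])[:,:,::-1],None,fx=4,fy=4,interpolation=cv2.INTER_NEAREST))
E
```

```text
bar (array([529.32452141,  -1.71377372, 198.26353362]), [np.float64(0.11603367077798463), np.float64(0.11603367077797984)])
bar (array([ 543.87340018, -142.34750481,  198.82998425]), [np.float64(0.22349621711658985), np.float64(0.22349621711658452)])
len 141.38542025069555 yaw 0.10308556076977492
[553.70063629  80.64000979 165.        ]
[ 583.0155125  -213.07458628  165.        ]
[ 822.41023631 -190.71941496  165.        ]
[788.50998964 104.64270088 165.        ]
edge 295.1738909752494 0.09947790871189745
edge 297.30120450037543 0.11427515781063818
w1 240 [ 79.   109.75 122.5  128.   129.  ]Traceback (most recent call last):
  File "<stdin>", line 17, in <module>
ValueError: max() iterable argument is empty
```

To row units: 178 mm / 750 = 0.2373, 170 mm / 750 = 0.2267.

```bash
echo '[{"finger_gap": 60,"pos": [0.008,-0.0667,0.0533]},{"finger_gap": 60,"pos": [0.008,-0.0693,0.1067]},{"finger_gap": 60,"pos": [0.008,-0.0693,0.16]},{"finger_gap": 60,"pos": [0.008,-0.0693,0.2]},{"finger_gap": 60,"pos": [0.008,-0.0693,0.2267]},{"finger_gap": 60,"pos": [0.008,-0.0693,0.2373]},{"finger_gap": 60,"pos": [0.008,-0.0693,0.2373]}]' | python3 -m crank; python3 snap.py w3
python3 - <<'E'
from h import *
import pickle
C={};I={};cs={}
box={'w1':(350,320,400,380),'w2':(330,215,395,280)}
for n in('w1','w2'):
    C[n]=cal('wrist',pickle.load(open(f'pics/{n}.pkl','rb')));I[n]=cv2.imread(f'pics/{n}.png')[:,:,::-1].copy()
    m=red(I[n],box[n]);v=I[n][...,0];m=m*(v>np.percentile(v[m>0],60)*.93).astype(np.uint8)
    c=max(cv2.findContours(m,0,1)[0],key=cv2.contourArea);R=cv2.minAreaRect(c);print(n,v[m>0].mean(),R)
    print(np.array([plane(C[n],u,217) for u in cv2.boxPoints(R)]).round(1));cs[n]=R[0]
print(tri([(C[n],cs[n]) for n in C]))
w3=cv2.imread('pics/w3.png')
o=np.hstack([cv2.resize(I['w2'][205:295,315:415][:,:,::-1],(400,360),interpolation=0),cv2.resize(w3,(400,360))]);cv2.imwrite('pics/c.png',o)
E
```

```text
time: 2.82
tool_pos: [536.7, -70.8, 181.1]
tool_rot: [[-0.102, 0.995, -0.0], [0.995, 0.102, 0.001], [0.001, -0.0, -1.0]]
contact_force: [-0.8, 1.0, 0.2]
gripper_width: 59.9
gripper_force: 0.0
w1 125.40789473684211 ((383.0000305175781, 358.5), (7.77817440032959, 27.577163696289062), 45.0)
[[ 648.9 -133.6  217. ]
 [ 664.7 -106.8  217. ]
 [ 671.8 -113.1  217. ]
 [ 656.1 -140.3  217. ]]
w2 135.31391585760517 ((359.4344177246094, 252.77865600585938), (9.090619087219238, 43.148433685302734), 39.80556869506836)
[[ 649.3 -133.3  217. ]
 [ 669.6  -97.1  217. ]
 [ 677.1 -102.2  217. ]
 [ 656.9 -138.8  217. ]]
(array([ 657.9804101 , -113.69705858,  227.54926525]), [np.float64(2.3891085317746015), np.float64(2.389108531774649)])
```

View pics/c.png

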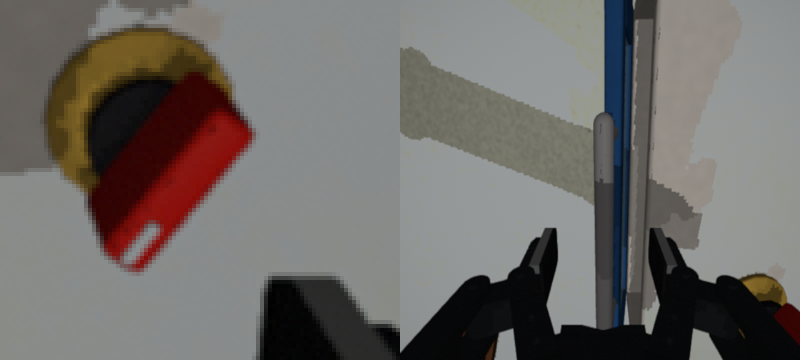

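The wrist view shows the handle bar centred between the fingers. The wing lies at about 1.06 rad in world, so about 0.96 off its seat. Closing on the bar.

```bash
echo '[{"finger_gap": 5},{"finger_gap": 5},{"finger_gap": 5},{"finger_gap": 5},{"finger_gap": 5},{"finger_gap": 5}]' | python3 -m crank
python3 - <<'E'
from h import *
u=np.array([.9947,.1028])
F=np.array([568.4,-66.2])
s=sensors.sense();p=np.array(s['tool_pos']);R=np.array(s['tool_rot']);print(s['tool_pos'])
off=(p[:2]-F)@u;print('bar off',off)
for h in (6,8,10):
    a0=np.arcsin((-off-h)/144);print(h,'a0',a0)
    for a in (a0,.3,.5,.7,.9,1.05,1.15,1.2,0,-.03):
        d=np.r_[-(np.sin(a)-np.sin(a0))*144*u,144*(np.cos(a)-np.cos(a0))];print(round(a,2),(R.T@d).round(1))
E
```

```text
time: 3.62
tool_pos: [537.2, -72.2, 181.6]
tool_rot: [[-0.1, 0.995, 0.001], [0.995, 0.1, 0.0], [0.0, 0.001, -1.0]]
contact_force: [-0.9, 0.6, 5.5]
gripper_width: 9.2
gripper_force: 58.8
[537.16606779 -72.22118006 181.57723389]
bar off -31.687369683690164
6 a0 0.17934438436901848
0.18 [0. 0. 0.]
0.3 [ -0.  -16.9   4.1]
0.5 [ -0.1 -43.4  15.3]
0.7 [ -0.2 -67.1  31.5]
0.9 [ -0.3 -87.2  52.1]
1.05 [ -0.3 -99.3  70. ]
1.15 [  -0.3 -105.8   82.8]
1.2 [  -0.3 -108.6   89.4]
0 [ 0.1 25.7 -2.3]
-0.03 [ 0.1 30.  -2.2]
8 a0 0.16524664667905073
0.17 [0. 0. 0.]
0.3 [ -0.1 -18.9   4.5]
0.5 [ -0.1 -45.4  15.6]
0.7 [ -0.2 -69.1  31.8]
0.9 [ -0.3 -89.2  52.4]
1.05 [  -0.3 -101.3   70.3]
1.15 [  -0.3 -107.8   83.1]
1.2 [  -0.3 -110.6   89.8]
0 [ 0.1 23.7 -1.9]
-0.03 [ 0.1 28.  -1.9]
10 a0 0.15118197844486359
0.15 [0. 0. 0.]
0.3 [ -0.1 -20.9   4.8]
0.5 [ -0.1 -47.4  15.9]
0.7 [ -0.2 -71.1  32.2]
0.9 [ -0.3 -91.2  52.8]
1.05 [  -0.3 -103.3   70.6]
1.15 [  -0.3 -109.8   83.4]
1.2 [  -0.3 -112.6   90.1]
0 [ 0.1 21.7 -1.6]
-0.03 [ 0.1 26.  -1.6]
```

To row units: -101 mm / 750 = -0.1347, -95 mm / 750 = -0.1267.

```bash
echo '[{"finger_gap": 5,"pos": [0,-0.0133,0.0027]},{"finger_gap": 5,"pos": [0,-0.0253,0.0053]},{"finger_gap": 5,"pos": [0,-0.0427,0.012]},{"finger_gap": 5,"pos": [0,-0.06,0.02]},{"finger_gap": 5,"pos": [0,-0.076,0.0307]},{"finger_gap": 5,"pos": [0,-0.092,0.0427]},{"finger_gap": 5,"pos": [0,-0.1053,0.0547]},{"finger_gap": 5,"pos": [0,-0.1187,0.0693]},{"finger_gap": 5,"pos": [0,-0.1267,0.0813]},{"finger_gap": 5,"pos": [0,-0.1347,0.0933]}]' | python3 -m crank
```

```text
time: 4.88
tool_pos: [436.0, -82.9, 110.6]
tool_rot: [[-0.1, 0.995, 0.001], [0.995, 0.1, -0.001], [-0.001, 0.001, -1.0]]
contact_force: [5.7, -3.0, -1.5]
gripper_width: 9.0
gripper_force: 58.4
```

To row units: 19 mm / 750 = 0.0253, 13 mm / 750 = 0.0173.

```bash
echo '[{"finger_gap": 5,"pos": [0,-0.0053,0.008]},{"finger_gap": 5,"pos": [0,-0.008,0.0173]},{"finger_gap": 5,"pos": [0,-0.012,0.0253]},{"finger_gap": 5,"pos": [0,-0.012,0.0253]}]' | python3 -m crank; python3 snap.py w4; python3 -c "
from h import *
im=cams.read_camera('side');cv2.imwrite('pics/side4.png',cv2.resize(im[170:330,190:390,::-1],(750,600)))"
```

```text
time: 5.38
tool_pos: [431.3, -83.4, 98.1]
tool_rot: [[-0.099, 0.995, 0.005], [0.995, 0.099, 0.005], [0.004, 0.006, -1.0]]
contact_force: [-10.0, 2.2, 62.3]
gripper_width: 9.0
gripper_force: 68.3
```

View pics/w4.png

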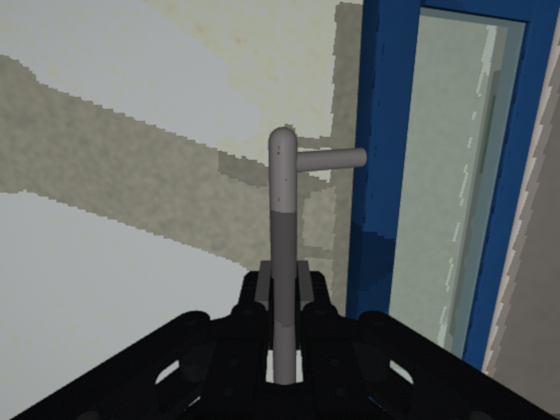

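The door is hard on its lower stop: 62 N upward, with the bar at z≈117. The picture shows the bar still held and the door lying down. Now shutting it.

To row units: 110 mm / 750 = 0.1467, 101 mm / 750 = 0.1347.

```bash
echo '[{"finger_gap": 5,"pos": [0,0.012,-0.0253]},{"finger_gap": 5,"pos": [0,0.028,-0.0493]},{"finger_gap": 5,"pos": [0,0.0413,-0.064]},{"finger_gap": 5,"pos": [0,0.0547,-0.076]},{"finger_gap": 5,"pos": [0,0.0707,-0.088]},{"finger_gap": 5,"pos": [0,0.0867,-0.0987]},{"finger_gap": 5,"pos": [0,0.1053,-0.1067]},{"finger_gap": 5,"pos": [0,0.1213,-0.1133]},{"finger_gap": 5,"pos": [0,0.1347,-0.116]},{"finger_gap": 5,"pos": [0,0.1467,-0.1187]}]' | python3 -m crank; echo '[{"finger_gap": 5,"pos": [0,0.012,-0.0013]},{"finger_gap": 5,"pos": [0,0.0227,-0.0027]},{"finger_gap": 5,"pos": [0,0.0293,-0.0027]},{"finger_gap": 5,"pos": [0,0.0333,-0.0027]},{"finger_gap": 5,"pos": [0,0.0333,-0.0027]}]' | python3 -m crank
```

```text
time: 6.72
tool_pos: [533.0, -72.5, 182.4]
tool_rot: [[-0.099, 0.995, -0.01], [0.995, 0.099, 0.003], [0.004, -0.009, -1.0]]
contact_force: [-9.7, -1.2, 19.6]
gripper_width: 9.1
gripper_force: 63.0
time: 7.35
tool_pos: [560.5, -69.6, 184.2]
tool_rot: [[-0.1, 0.995, -0.003], [0.995, 0.1, 0.002], [0.002, -0.003, -1.0]]
contact_force: [-2.2, -1.3, 11.7]
gripper_width: 9.2
gripper_force: 64.1
```

To row units: 8 mm / 750 = 0.0107, 4 mm / 750 = 0.0053.

```bash
echo '[{"finger_gap": 5,"pos": [0,0.0053,0]},{"finger_gap": 5,"pos": [0,0.0107,0]},{"finger_gap": 5,"pos": [0,0.0107,0]}]' | python3 -m crank
```

```text
time: 7.72
tool_pos: [561.8, -69.4, 184.1]
tool_rot: [[-0.098, 0.995, -0.018], [0.995, 0.098, 0.004], [0.006, -0.018, -1.0]]
contact_force: [-19.3, 0.1, 24.7]
gripper_width: 9.2
gripper_force: 65.6
```

To row units: -118 mm / 750 = -0.1573, -90 mm / 750 = -0.12.

```bash
echo '[{"finger_gap": 5,"pos": [0,-0.0067,-0.0027]},{"finger_gap": 40,"pos": [0,-0.008,-0.0027]},{"finger_gap": 50,"pos": [0,-0.008,-0.0027]},{"finger_gap": 60,"pos": [0,-0.008,-0.0027]},{"finger_gap": 60,"pos": [0,-0.008,-0.0533]},{"finger_gap": 85,"pos": [0,-0.008,-0.12]},{"finger_gap": 85,"pos": [-0.0533,0.04,-0.1573]},{"finger_gap": 85,"pos": [-0.0907,0.0867,-0.1573]},{"finger_gap": 85,"pos": [-0.0907,0.0867,-0.1573]},{"finger_gap": 85,"pos": [-0.0907,0.0867,-0.1573]}]' | python3 -m crank; python3 snap.py w5
```

```text
time: 8.98
tool_pos: [640.6, -129.5, 300.2]
tool_rot: [[-0.1, 0.995, -0.002], [0.995, 0.1, 0.001], [0.001, -0.002, -1.0]]
contact_force: [0.2, -0.1, 1.0]
gripper_width: 85.0
gripper_force: 0.0
```

View pics/w5.png

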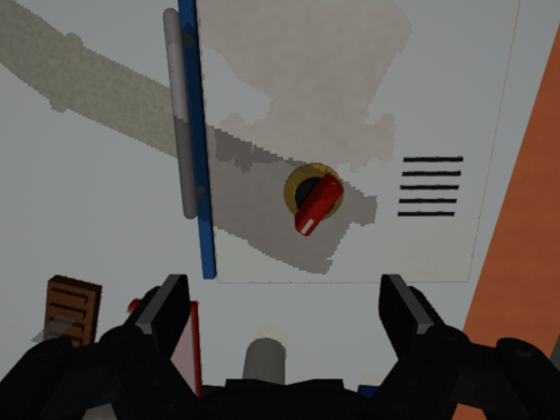

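The door now lies flush against the oven. The wing's top runs from about (335,182) to (305,230), with the mark at the lower left (308,227). Measuring it precisely.

```bash
python3 - <<'E'
from h import *
import pickle
C={};cs={}
box={'w2':(330,215,395,280),'w5':(285,165,355,245)};o=[]
for n in box:
    C[n]=cal('wrist',pickle.load(open(f'pics/{n}.pkl','rb')));I=cv2.imread(f'pics/{n}.png')[:,:,::-1].copy()
    x0,y0,x1,y1=box[n];h=I[y0:y1,x0:x1].astype(int);R_=h[...,0]
    m=(R_>100)&(R_>h[...,1]+0)&((R_-h[...,1]>50)|((h.min(2)>130)&False))
    m=m.astype(np.uint8);m=cv2.morphologyEx(m,cv2.MORPH_CLOSE,np.ones((5,5)))
    c=max(cv2.findContours(m,0,1)[0],key=cv2.contourArea)+np.array([x0,y0]);R=cv2.minAreaRect(c)
    q=np.array([plane(C[n],u,217) for u in cv2.boxPoints(R)])
    e=[q[1]-q[0],q[2]-q[1]];e=max(e,key=np.linalg.norm);print(n,np.round(R[0],1),np.round(R[1],1),q.mean(0).round(1),'len',np.linalg.norm(e),'ang',np.arctan2(e[1],e[0])%np.pi);cs[n]=R[0]
    # whole red silhouette
print(tri([(C[n],cs[n]) for n in C]))
a=plane(C['w5'],(172,15),201);b=plane(C['w5'],(190,215),201);print('bar shut',(a+b)/2)
print(sensors.sense()['joint_pos'])
E
```

```text
w2 [359.4 252.5] [11.1 46.3] [ 663.1 -117.6  217. ] len 44.47148051673571 ang 1.0593218039754053
w5 [333.5 183. ] [2.1 2.1] [670.9 -97.7 217. ] len 1.5350923451554421 ang 2.4695948257593052
(array([654.23530986, -89.91200746, 271.93842821]), [np.float64(7.936526462329561), np.float64(7.936526462329574)])
bar shut [560.19157027 -69.37178595 201.        ]
[-0.31887756  0.43004995  0.65320172  1.44220307 -0.26285328  1.35903576
  0.44658314]
```

```bash
python3 - <<'E'
from h import *
import pickle
s=pickle.load(open('pics/w5.pkl','rb'));C=cal('wrist',s)
I=cv2.imread('pics/w5.png')[165:245,285:355].astype(int);m=((I[...,2]-I[...,1])>40)&(I[...,2]>75)
c=np.argwhere(m)[:,::-1]+[285,165];print(len(c),np.percentile(I[...,2][m],[10,50,90]));R=cv2.minAreaRect(c.astype(np.float32));print(R)
q=np.array([plane(C,u,217) for u in cv2.boxPoints(R)]);print(q.round(1),q.mean(0))
a=plane(C,(335,180),217);b=plane(C,(304,232),217);print((a+b)/2,np.linalg.norm(a-b),np.arctan2(*(a-b)[1::-1]))
T=cal('wrist',pickle.load(open('pics/w2.pkl','rb')))
print('tri',tri([(C,(319.5,206)),(T,(359.4,252.5))]))
s=sensors.sense()
print((np.array(s['tool_rot']).T@(np.array([663.5,-117.,190])-s['tool_pos'])).round(1))
E
```

```text
753 [77. 91. 96.]
((319.4349365234375, 208.33457946777344), (15.120826721191406, 61.702728271484375), 37.5685920715332)
[[ 647.5 -134.   217. ]
 [ 669.6  -95.2  217. ]
 [ 679.  -100.9  217. ]
 [ 657.1 -140.3  217. ]] [ 663.29037075 -117.57926455  217.        ]
[ 663.13191745 -115.87606482  217.        ] 44.16240080985181 1.177014626349813
tri (array([ 662.07693515, -114.2544719 ,  222.68709883]), [np.float64(0.6952242961005296), np.float64(0.6952242961004923)])
[  9.6  24.3 110.5]
```

To row units: 110 mm / 750 = 0.1467, 100 mm / 750 = 0.1333, 0.61 rad / 3.1416 = 0.1942.

```bash
echo '[{"finger_gap": 50,"pos": [0.0067,0.016,0],"turn_vec": [0,0,0.0573]},{"finger_gap": 50,"pos": [0.0128,0.0324,0.0267],"turn_vec": [0,0,0.1146]},{"finger_gap": 50,"pos": [0.0128,0.0324,0.0533],"turn_vec": [0,0,0.1719]},{"finger_gap": 50,"pos": [0.0128,0.0324,0.08],"turn_vec": [0,0,0.1942]},{"finger_gap": 50,"pos": [0.0128,0.0324,0.1133],"turn_vec": [0,0,0.1942]},{"finger_gap": 50,"pos": [0.0128,0.0324,0.1333],"turn_vec": [0,0,0.1942]},{"finger_gap": 50,"pos": [0.0128,0.0324,0.1467],"turn_vec": [0,0,0.1942]},{"finger_gap": 50,"pos": [0.0128,0.0324,0.1467],"turn_vec": [0,0,0.1942]}]' | python3 -m crank; python3 snap.py w6
```

```text
time: 10.02
tool_pos: [664.0, -117.7, 190.8]
tool_rot: [[0.488, 0.873, -0.001], [0.873, -0.488, 0.001], [0.0, -0.001, -1.0]]
contact_force: [0.6, -0.8, 0.3]
gripper_width: 50.5
gripper_force: 0.0
```

View pics/w6.png

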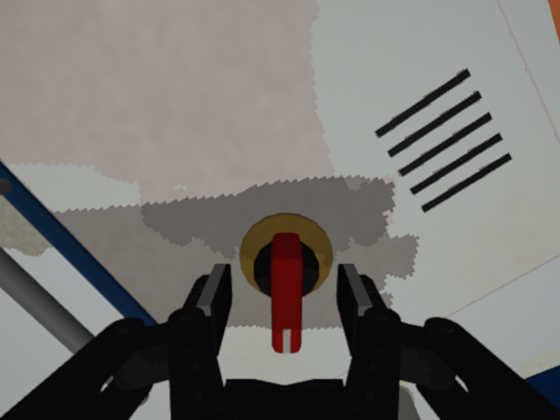

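The wing stands upright at column 287, midway between the fingers and aligned with them. Closing and turning clockwise.

To row units: 0.85 rad / 3.1416 = 0.2706.

```bash
echo '[{"finger_gap": 5},{"finger_gap": 5},{"finger_gap": 5},{"finger_gap": 5},{"finger_gap": 5}]' | python3 -m crank; S='from h import *
s=sensors.sense();R=s["tool_rot"];print("toolx",np.arctan2(R[1][0],R[0][0]),s["ft_torque"],s["joint_pos"][6])'; echo "$S">t.py; python3 t.py; echo '[{"finger_gap": 5,"turn_vec": [0,0,0.0382]},{"finger_gap": 5,"turn_vec": [0,0,0.0764]},{"finger_gap": 5,"turn_vec": [0,0,0.1146]},{"finger_gap": 5,"turn_vec": [0,0,0.1528]},{"finger_gap": 5,"turn_vec": [0,0,0.191]},{"finger_gap": 5,"turn_vec": [0,0,0.2292]},{"finger_gap": 5,"turn_vec": [0,0,0.2546]},{"finger_gap": 5,"turn_vec": [0,0,0.2706]},{"finger_gap": 5,"turn_vec": [0,0,0.2706]}]' | python3 -m crank; python3 t.py
```

```text
time: 10.7
tool_pos: [664.8, -118.4, 191.9]
tool_rot: [[0.488, 0.873, 0.002], [0.873, -0.488, -0.0], [0.001, 0.001, -1.0]]
contact_force: [0.7, 0.9, 5.8]
gripper_width: 11.8
gripper_force: 60.0
toolx 1.060860624170683 [0.01623286 0.05388118 0.05544705] -0.08020957467552987
time: 11.82
tool_pos: [665.0, -118.6, 191.9]
tool_rot: [[0.978, 0.209, 0.002], [0.209, -0.978, -0.001], [0.002, 0.001, -1.0]]
contact_force: [0.5, -0.9, 5.4]
gripper_width: 12.0
gripper_force: 60.1
toolx 0.21008100738109628 [-0.07585195 -0.05355781 -0.16608451] -0.8233146326962932
```

To row units: 0.06 rad / 3.1416 = 0.0191.

```bash
echo '[{"finger_gap": 5,"turn_vec": [0,0,0.0095]},{"finger_gap": 5,"turn_vec": [0,0,0.0191]},{"finger_gap": 5,"turn_vec": [0,0,0.0191]}]' | python3 -m crank|sed -n 1p; python3 t.py;echo '[{"finger_gap": 5,"turn_vec": [0,0,0.0095]},{"finger_gap": 5,"turn_vec": [0,0,0.0159]},{"finger_gap": 5,"turn_vec": [0,0,0.0159]}]' | python3 -m crank|sed -n 1p; python3 t.py;echo '[{"finger_gap": 5,"turn_vec": [0,0,0.0095]},{"finger_gap": 5,"turn_vec": [0,0,0.0159]},{"finger_gap": 5,"turn_vec": [0,0,0.0159]}]' | python3 -m crank|sed -n 1p; python3 t.py;
```

```text
time: 12.2
toolx 0.14980198988712887 [-0.09652908 -0.0264888  -0.11368948] -0.875573039342506
time: 12.58
toolx 0.10090044272352475 [-0.17345586 -0.03201205  0.16513322] -0.9181206609112347
time: 12.95
toolx 0.05606191880331879 [-0.20704953 -0.02243893  1.55758488] -0.9578071954415859
```

To row units: -0.02 rad / 3.1416 = -0.0064.

```bash
echo '[{"finger_gap": 5,"turn_vec": [0,0,-0.0064]},{"finger_gap": 5,"turn_vec": [0,0,-0.0064]}]' | python3 -m crank|sed -n 1p; python3 t.py;echo '[{"finger_gap": 5,"turn_vec": [0,0,-0.0064]},{"finger_gap": 5,"turn_vec": [0,0,-0.0064]}]' | python3 -m crank|sed -n 1p; python3 t.py;echo '[{"finger_gap": 5,"turn_vec": [0,0,-0.0064]},{"finger_gap": 5,"turn_vec": [0,0,-0.0064]}]' | python3 -m crank|sed -n 1p; python3 t.py;
```

```text
time: 13.2
toolx 0.07475521196062813 [-0.23180571 -0.01828617  1.20764743] -0.9414050780192892
time: 13.45
toolx 0.09256353102071145 [-0.13953044 -0.03377832  0.61541809] -0.9255901556970864
time: 13.7
toolx 0.11019914991793724 [-0.08886292 -0.11585567  0.02978241] -0.909878013277994
```

Seated: the torque rose to 1.56 N m, with contact at tool x ≈ 0.11. Backing off 1.577 including wind-up.

To row units: -0.24 rad / 3.1416 = -0.0764.

```bash
echo '[{"finger_gap": 5,"turn_vec": [0,0,-0.0318]},{"finger_gap": 5,"turn_vec": [0,0,-0.0764]},{"finger_gap": 5,"turn_vec": [0,0,-0.121]},{"finger_gap": 5,"turn_vec": [0,0,-0.1655]},{"finger_gap": 5,"turn_vec": [0,0,-0.2101]},{"finger_gap": 5,"turn_vec": [0,0,-0.2546]},{"finger_gap": 5,"turn_vec": [0,0,-0.2865]},{"finger_gap": 5,"turn_vec": [0,0,-0.3183]},{"finger_gap": 5,"turn_vec": [0,0,-0.3183]}]' | python3 -m crank|tail -2; python3 t.py; echo '[{"finger_gap": 5,"turn_vec": [0,0,-0.0318]},{"finger_gap": 5,"turn_vec": [0,0,-0.07]},{"finger_gap": 5,"turn_vec": [0,0,-0.1082]},{"finger_gap": 5,"turn_vec": [0,0,-0.1432]},{"finger_gap": 5,"turn_vec": [0,0,-0.1687]},{"finger_gap": 5,"turn_vec": [0,0,-0.1837]},{"finger_gap": 5,"turn_vec": [0,0,-0.1837]},{"finger_gap": 5,"turn_vec": [0,0,-0.1837]}]' | python3 -m crank; python3 t.py; python3 snap.py w7; python3 -c "
from h import *
im=cams.read_camera('top')[:,:,::-1];a=cams.read_camera('side')[:,:,::-1];w=cv2.imread('pics/w7.png')
cv2.imwrite('pics/f.png',np.vstack([np.hstack([cv2.resize(im,(400,300)),cv2.resize(a,(400,300))]),np.hstack([cv2.resize(w,(400,300)),cv2.resize(w[220:370,210:360],(400,300))])]))"
```

```text
gripper_width: 12.0
gripper_force: 60.2
toolx 1.1101507269362063 [0.01298547 0.02457548 0.10338239] -0.03767052432013461
time: 15.82
tool_pos: [664.6, -118.3, 191.9]
tool_rot: [[-0.115, 0.993, 0.001], [0.993, 0.115, -0.0], [-0.0, 0.001, -1.0]]
contact_force: [-0.2, -0.5, 6.4]
gripper_width: 12.0
gripper_force: 60.3
toolx 1.6865257932440931 [-0.04702926  0.14382888  0.01789255] 0.4732901125523106
```

View pics/f.png

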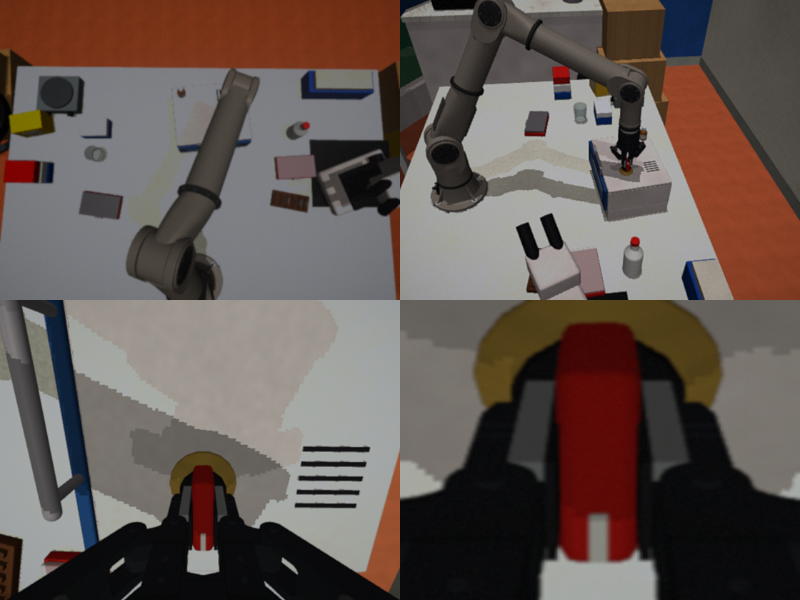

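The wings are gripped squarely with the mark towards -y, a quarter turn off. The door is shut and the bystanders are in place.

```bash
python3 -c "
from station import ticket
print(ticket.close_job())"
```

```text
the job is handed in; nothing more can be done
None
```

I pulled the door down to its lower stop and pushed it fully shut, turned the vent screw clockwise to its seat, backed it off a quarter turn, and handed the job in at about 16 s with the wings still gripped.

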